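Find the empty compartment by its rocking cover

ROBOT

A 6-joint arm with a two-finger parallel gripper is mounted at the origin on the work surface. World frame = base frame: x ahead of the robot, y to its left, z up, the work surface at z = 0. Lengths are in mm, angles in rad, forces in N, time in s.
With the tool pointing down it reaches from about 250 to 775 mm from the base axis. Payload 4 kg.
Tool frame: the origin (TCP) lies at the very end of the fingers, on their centre line; the grasp point (between the pads) lies 19 mm behind it; z points along the fingers, y is the line along which they close (so a half turn about z gives the same grasp; the last joint's range is limited). The gripper opens to 85 mm and grips with 20 to 120 N. Pads are 22 mm wide; open, the fingers measure 114 mm over their backs; the gripper's body (76 mm by 85 mm) begins 54 mm behind the grasp point. The pads swing forward as they close: fully open they stand 13 mm farther back than shut.
Start: joints at [1.16, 0.087, 1.371, -0, 1.684, -0.103], TCP at [166.638, 524.165, 231.341] pointing down, gripper open.
Joint ranges: [-3.1, 3.1], [-0.76, 2.03], [0.27, 2.55], [-1.08, 4.22], [0.17, 2.65], [-2.57, 2.57]. Speed limits (rad/s): [2.79, 2.79, 3.14, 3.14, 3.14, 3.14].

INTERFACE

Orientations are given as a unit quaternion [x, y, z, w].
In Python, from bench import sensors, eyes, ctrl gives the robot as it stands. The module is installed in compiled form; this text tells all that it offers.
- The arm moves only by the tool inch_along, called after "Request:" as a command line: name --argument value ..., lists and objects as JSON in quotes. Schema: {"type":"object","properties":{"increments":{"type":"array","items":{"type":"object","properties":{"pos":{"type":"array","items":{"type":"number"},"minItems":3,"maxItems":3},"yaw":{"type":"number"}},"additionalProperties":false},"minItems":1,"maxItems":8},"aperture":{"type":"number"},"force":{"type":"number"},"only":{"type":"string"},"quiet":{"type":"boolean"},"lines":{"type":"string"}},"required":["increments"],"additionalProperties":false}. increments is a list of rows, 1 to 8 of them, each an object with the fields pos (a list: dx, dy, dz in parts of the range, where 1.0 means 600 mm), yaw (a turn about the tool's z in normalised numbers (1 is pi/2 rad)); a field left out counts as zero; each row is the pose to reach, as a shift and turn from the pose commanded when the call began, along the tool's axes at that moment; what a row does not reach only later rows make up. A row lasts 1/12 s, in which the tool goes at most 41.7 mm and 0.125 rad, less where a joint would pass 70% of its speed; a pose out of reach is approached as far as the arm can. aperture is the opening from 0.0 (shut) to 1.0 (fully open), set as the call begins (left out keeps the last). The fingers move at their own pace and stop on an object; force is the grip in N (left out, the last holds). Time passes only in rows, so rows that do not move let the fingers close. The tool returns the time, the measured TCP pose, the force, the opening and the grip force at its end. only (a regular expression) keeps the lines of the reply that match it, lines (a string "A,B") keeps lines A to B, and quiet returns only ok. A shift or turn number past 1, either way, is cut back to 1. Input that does not fit is refused with a message, and nothing moves.
- sensors.observe(): the state, without advancing time (a new reading comes with each control period).
- eyes.get_image(name): name is "scene" or "top" or "wrist"; returns a dict with "image" (420x560x3 uint8, red, green, blue), "mtx" (3x3 intrinsics, pixels), "world_from_camera" (4x4, takes a point from camera to world coordinates). Camera axes: x right, y up, looking along -z (the intrinsics and any distortion apply to the point x, -y, -z); pixel columns grow to the right and rows downward; lengths in mm; the calibration is good to about 2 mm. A picture is of the moment at which its call begins. There is no depth.
- ctrl.hand_in(): hands the job in; it is judged then, once.
Trained networks look in a picture, given as the dict that the camera call returned (one of the last four; its "shot" number tells which), for a name from the list of things; names that differ only in an ending like _2 or _b are one class to them, and where a whole thing is asked for, a point or a joint stands for the part that bears it (a point fixed in the world has none). Each returns a list of dicts, best first, with "score" (0 to 1); they miss things now and then, are a little off and sometimes report something else, mostly with a low value. They report only what shows in the picture. A call takes as long as a camera call.
- eyes.recognise(thing, picture): "extent" ([left, top, right, bottom] in pixels, round what is visible of it).
- eyes.trace(thing, picture): "mask" (420x560 bool, what is visible of it) and "extent" ([left, top, right, bottom] in pixels, round what is visible of it).
- eyes.place_of(thing, picture): "position" ([row, column] in pixels: a listed point, or the origin of a listed thing).
The state is a dict: "time": time; "q": joint angles; "qvel": joint speeds; "joint_efforts": joint torques, N m; "eef_pos": TCP position; "eef_rot": TCP orientation; "force": force on the tool from outside, world axes, zero at the start; "wrist_torque": the same for the moment, N m; "opening": opening from 0.0 (shut) to 1.0 (fully open); "grip_force": force on a finger pad.
Only numpy, scipy, OpenCV 4.12 (cv2) and the standard library are available. Lean on these libraries where they do the work, as an engineer would, in place of code of your own. Each camera call takes 0.05 s, during which the arm holds its last target. There are 200 camera calls.

TASK

Three of the four compartments of this parts box are packed with steel blanks right up to their covers, and one is all but empty and waits to be refilled. Press the covers near their front edges to find the one that rocks, then push that cover fully open with the fingertips, down into its compartment, and leave it standing open. Grasp and lift nothing, and leave the loose parts where they are.

Things in the scene. Friction and masses are not known exactly. Their poses are not given: they have to be found in the camera images.
- parts_box: blue parts box fixed to the bench, 196 (x) by 430 (y) by 103 mm high; origin on the bench below the covers' pivot line; x points from the covers' front edges to the rear ledge, y along the row. Four bays 96 mm wide, open x -80 to +30, floor 93 mm below the top, 8-10 mm walls between, front wall x -86 to -80. Ledge x 30 to 110 holds bearing and bolt. Rims, ledge, shut covers flush at 103 mm
- cover_1 (a joint): cover 1 of 4 alike (1 at the box's +y end), aluminium, 100 (x) by 90 (y) by 6 mm. 0 rad = shut, flush; grows as its front edge tips down into the bay and its rear edge rises; stop at 1.25. A free cover turns with steady friction (0.15 N m, 2 to 4 N of push at the spot) and stays where left; over a full bay it gives 2 mm at most at its front, then stops hard
- cover_1_spot (a point): where to press cover 1: on its upper face at three dark lines, 60 mm in front of the pivot, 15 mm behind its front edge, on its centre line (box y 159 mm); moves with the cover. Closed fingers pointing down fit into the bay and can follow a free cover down, then rearwards (box +x)
- cover_1_pivot (a point): point on the upper face of cover 1 over its pivot pin (3 mm above the pin's axis), on its centre line; the pin is level, along the box's y, 75 mm behind the cover's front edge and 25 mm before its rear edge
- cover_2 (a joint): cover 2 of 4 alike (1 at the box's +y end), aluminium, 100 (x) by 90 (y) by 6 mm. 0 rad = shut, flush; grows as its front edge tips down into the bay and its rear edge rises; stop at 1.25. A free cover turns with steady friction (0.15 N m, 2 to 4 N of push at the spot) and stays where left; over a full bay it gives 2 mm at most at its front, then stops hard
- cover_2_spot (a point): where to press cover 2: on its upper face at three dark lines, 60 mm in front of the pivot, 15 mm behind its front edge, on its centre line (box y 53 mm); moves with the cover. Closed fingers pointing down fit into the bay and can follow a free cover down, then rearwards (box +x)
- cover_2_pivot (a point): point on the upper face of cover 2 over its pivot pin (3 mm above the pin's axis), on its centre line; the pin is level, along the box's y, 75 mm behind the cover's front edge and 25 mm before its rear edge
- cover_3 (a joint): cover 3 of 4 alike (1 at the box's +y end), aluminium, 100 (x) by 90 (y) by 6 mm. 0 rad = shut, flush; grows as its front edge tips down into the bay and its rear edge rises; stop at 1.25. A free cover turns with steady friction (0.15 N m, 2 to 4 N of push at the spot) and stays where left; over a full bay it gives 2 mm at most at its front, then stops hard
- cover_3_spot (a point): where to press cover 3: on its upper face at three dark lines, 60 mm in front of the pivot, 15 mm behind its front edge, on its centre line (box y -53 mm); moves with the cover. Closed fingers pointing down fit into the bay and can follow a free cover down, then rearwards (box +x)
- cover_3_pivot (a point): point on the upper face of cover 3 over its pivot pin (3 mm above the pin's axis), on its centre line; the pin is level, along the box's y, 75 mm behind the cover's front edge and 25 mm before its rear edge
- cover_4 (a joint): cover 4 of 4 alike (1 at the box's +y end), aluminium, 100 (x) by 90 (y) by 6 mm. 0 rad = shut, flush; grows as its front edge tips down into the bay and its rear edge rises; stop at 1.25. A free cover turns with steady friction (0.15 N m, 2 to 4 N of push at the spot) and stays where left; over a full bay it gives 2 mm at most at its front, then stops hard
- cover_4_spot (a point): where to press cover 4: on its upper face at three dark lines, 60 mm in front of the pivot, 15 mm behind its front edge, on its centre line (box y -159 mm); moves with the cover. Closed fingers pointing down fit into the bay and can follow a free cover down, then rearwards (box +x)
- cover_4_pivot (a point): point on the upper face of cover 4 over its pivot pin (3 mm above the pin's axis), on its centre line; the pin is level, along the box's y, 75 mm behind the cover's front edge and 25 mm before its rear edge
- bearing: loose steel ball bearing ring, 42 mm across, 14 mm high, lying on the box's rear ledge; origin at the centre of its underside; not to be moved
- bolt: loose hex bolt standing on its head on the box's rear ledge, 40 mm high, head 22 mm across; origin at the centre of its underside; not to be moved
- gear_large: loose dark steel gear lying flat on the bench, 96 mm across, 30 mm high; origin at the centre of its underside; not to be moved
- gear_small: loose dark steel gear lying flat on the bench in front of the box, 60 mm across, 22 mm high; origin at the centre of its underside; not to be moved
- thread_lock: loose red plastic bottle standing in front of the box, 44 mm across, 120 mm high; origin at the centre of its underside; not to be moved
- shaft: loose plain steel shaft standing on end, 32 mm across, 110 mm high; origin at the centre of its underside; not to be moved
- friction_ring: loose reddish friction ring lying flat beside the box, 72 mm across, 12 mm high; origin at the centre of its underside; not to be moved

How it is judged (in metres and radians):
On the way:
1. the free cover rocks: pressed down by the fingers, it starts to tip in (contact force between the fingers and parts_box above 0.5 N and value of joint any of cover_1, cover_2, cover_3, cover_4 above 0.08 rad), for 0.02 s.
At the end, for the whole second after the job is handed in: one cover (the one over the all but empty compartment) is tipped open by more than 0.95 rad of its 1.25 rad and at rest, the other three are shut (under 0.1 rad), and each of the loose parts is within 20 mm of where it stood (((value of joint cover_1 above 0.95 rad and velocity of joint cover_1 between -0.1 and 0.1 rad/s and value of joint each of cover_2, cover_3, cover_4 below 0.1 rad) or (value of joint cover_2 above 0.95 rad and velocity of joint cover_2 between -0.1 and 0.1 rad/s and value of joint each of cover_1, cover_3, cover_4 below 0.1 rad) or (value of joint cover_3 above 0.95 rad and velocity of joint cover_3 between -0.1 and 0.1 rad/s and value of joint each of cover_1, cover_2, cover_4 below 0.1 rad) or (value of joint cover_4 above 0.95 rad and velocity of joint cover_4 between -0.1 and 0.1 rad/s and value of joint each of cover_1, cover_2, cover_3 below 0.1 rad)) and distance of each of bearing, bolt, gear_large, gear_small, thread_lock, shaft, friction_ring from where it was at the start of the episode below 0.02 m); the robot touches nothing.
It fails at once if a loose part is lifted, carried or knocked away (moved more than 20 mm) (distance of any of bearing, bolt, gear_large, gear_small, thread_lock, shaft, friction_ring from where it was at the start of the episode above 0.02 m).
It also fails if it takes over 48 s, if anything falls off the work surface, if the arm or the gripper's body presses on something with over 40 N, if the wrist force passes 120 N, or if a joint passes its speed limit or range.

## Working session

There is one attempt and no reset: what is moved stays moved. The work goes in short steps, Python scripts to look and compute and a tool call to move; the robot and the scene stay as the last step left them, time stands still between calls to the robot, and variables do not carry over. Pictures are saved under pics/ and viewed, at most 10 in all, crops included, and the job is handed in when it is done.

```bash
mkdir -p pics; cat > h.py <<'E'
import numpy as np,cv2
from bench import sensors,eyes,ctrl
def ray(p,rc):
    K=np.array(p["mtx"]);T=np.array(p["world_from_camera"])
    d=np.linalg.inv(K)@[rc[1],rc[0],1];d=T[:3,:3]@[d[0],-d[1],-d[2]]
    return T[:3,3],d
def at(p,rc,z):
    o,d=ray(p,rc);return o+d*(z-o[2])/d[2]
E
python3 - <<'E'
from h import *
s=sensors.observe();print(s["time"],s["eef_pos"],s["eef_rot"],s["force"])
ims=[]
for n in("top","scene"):
    p=eyes.get_image(n);ims.append(p["image"])
    for t in("cover_1_spot","cover_1_pivot","bearing","bolt","thread_lock","shaft","gear_small","gear_large","friction_ring"):
        z=103 if "cover" in t or t[0]=='b' else 0
        for r in eyes.place_of(t,p)[:5]: print(n,t,round(r["score"],2),np.round(r["position"]),np.round(at(p,r["position"],z)[:2]))
    cv2.imwrite(f"pics/{n}.png",p["image"][:,:,::-1])
E
```

```text
0.0 [166.42460665 523.6778243  230.11250472] [ 1.53290397e-01  9.88180537e-01 -1.09551734e-03 -2.85151860e-04] [0.41214945 0.09949078 0.81971966]
top cover_1_spot 0.92 [198. 229.] [622. 197.]
top cover_1_spot 0.48 [271. 177.] [417. 330.]
top cover_1_spot 0.27 [279. 247.] [401. 139.]
top cover_1_pivot 0.62 [182. 233.] [668. 187.]
top cover_1_pivot 0.48 [272. 315.] [426. -47.]
top bearing 0.5 [152. 247.] [755. 152.]
top bolt 0.59 [166. 324.] [722. -67.]
top thread_lock 0.75 [272. 316.] [424. -59.]
top shaft 0.74 [281. 398.] [ 406. -305.]
top gear_small 0.87 [276. 246.] [405. 146.]
top gear_small 0.33 [182. 270.] [690.  86.]
top gear_large 0.92 [270. 178.] [417. 350.]
top gear_large 0.38 [194. 288.] [655.  31.]
top friction_ring 0.68 [229. 159.] [537. 413.]
scene cover_1_spot 0.57 [209. 340.] [616. 194.]
scene cover_1_pivot 0.73 [229. 341.] [680. 190.]
scene cover_1_pivot 0.37 [247. 217.] [726. -70.]
scene bearing 0.55 [256. 320.] [756. 139.]
scene bearing 0.48 [220. 195.] [ 643. -126.]
scene bolt 0.55 [245. 216.] [720. -73.]
scene thread_lock 0.56 [191. 236.] [417. -63.]
scene gear_small 0.69 [185. 313.] [395. 151.]
scene gear_large 0.56 [186. 386.] [407. 351.]
scene gear_large 0.53 [259. 268.] [669.  30.]
scene gear_large 0.44 [227. 339.] [565. 205.]
scene friction_ring 0.58 [219. 422.] [544. 415.]
```

View pics/top.png

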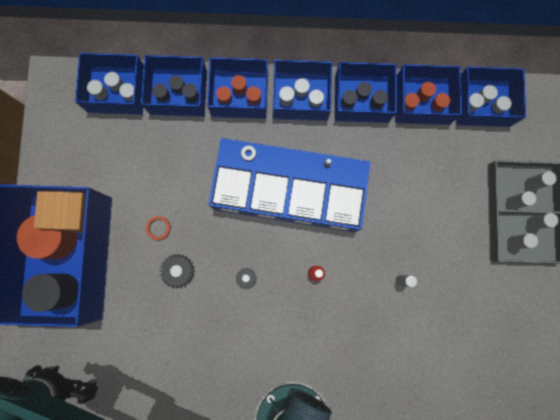

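View pics/scene.png

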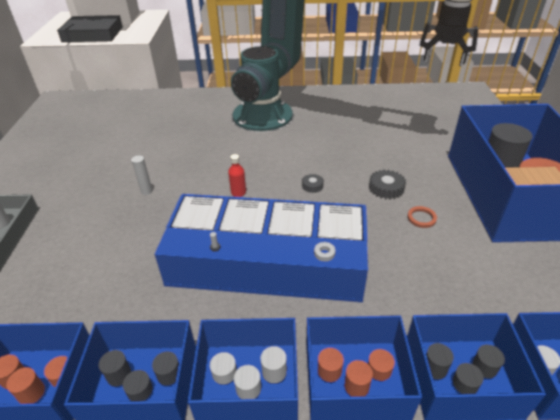

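Four white covers show in the top view at about (232,187), (269,194), (307,199) and (345,205); their front edges face the robot (image down), with the bearing and bolt on the rear ledge. Next I fit the box pose from the white cover regions.

```bash
python3 - <<'E'
from h import *
from scipy.spatial.transform import Rotation as R
p=eyes.get_image("top");im=p["image"]
m=(im.min(2)>150).astype(np.uint8);m[:165]=0;m[232:]=0;m[:,:205]=0;m[:,372:]=0
m=cv2.morphologyEx(m,cv2.MORPH_CLOSE,np.ones((3,3),np.uint8))
n,l,st,c=cv2.connectedComponentsWithStats(m)
C=[]
for i in range(1,n):
    if st[i,4]<300: continue
    pts=np.array([at(p,(r,cc),103)[:2] for r,cc in np.argwhere(l==i)],np.float32)
    rc=cv2.minAreaRect(pts);C.append(rc[0]);print(st[i,4],np.round(c[i]),rc)
C=np.array(sorted(C,key=lambda a:-a[1]))
y=C[0]-C[-1];print("pitch",np.linalg.norm(y)/3);y/=np.linalg.norm(y);x=np.array([y[1],-y[0]])
cen=C.mean(0)
for yy in(159,53,-53,-159): print("spot",np.round(cen+yy*y-35*x,1),"pivot",np.round(cen+yy*y+25*x,1))
print("x",x,"yaw",np.arctan2(x[1],x[0]))
s=sensors.observe();print(s["eef_pos"],R.from_quat(s["eef_rot"]).as_matrix().round(3))
for n in range(3):
  pass
q=eyes.get_image("scene")
for r in eyes.trace("cover_1",q)[:4]+eyes.trace("cover_1",p)[:4]:
  print(round(r["score"],2),r["extent"])
E
```

```text
1146 [232. 187.] ((653.94384765625, 190.6107635498047), (90.60438537597656, 99.86162567138672), 82.90908813476562)
1150 [269. 193.] ((640.6651611328125, 85.37122344970703), (90.82926177978516, 100.15386962890625), 82.5318832397461)
1147 [307. 199.] ((627.3427734375, -19.47075653076172), (91.0479736328125, 99.86369323730469), 83.0063247680664)
1149 [344. 205.] ((614.0451049804688, -124.60546875), (91.0450439453125, 99.91549682617188), 82.7757797241211)
pitch 105.91043531231294
spot [619.2 195.1] pivot [678.8 187.6]
spot [605.9  90. ] pivot [665.5  82.4]
spot [592.6 -15.2] pivot [652.1 -22.7]
spot [ 579.3 -120.4] pivot [ 638.8 -127.9]
x [ 0.99208428 -0.12557385] yaw -0.12590623656420213
[166.65182273 524.17177132 231.36611741] [[-0.953  0.303  0.   ]
 [ 0.303  0.953  0.   ]
 [-0.     0.    -1.   ]]
0.9 [320.5, 208.0, 362.2, 237.4]
0.66 [173.8, 196.1, 222.1, 230.8]
0.62 [268.7, 204.5, 312.1, 239.2]
0.61 [221.5, 200.2, 267.8, 234.5]
0.83 [212.7, 171.6, 250.0, 208.8]
0.83 [288.2, 179.8, 325.2, 220.1]
0.67 [323.9, 185.6, 360.7, 227.0]
0.57 [249.8, 173.6, 288.2, 213.9]
```

Careful with the scale: shifts go in shares of 600 mm and turns go in shares of pi/2 rad. That gives: -275 mm / 600 = -0.4583, -240 mm / 600 = -0.4, -0.182 rad / 1.5708 = -0.1159.

Request:
inch_along --increments '[{"pos": [-0.05, -0.0167, 0], "yaw": -0.0191}, {"pos": [-0.1083, -0.0367, 0], "yaw": -0.0382}, {"pos": [-0.1667, -0.0567, 0], "yaw": -0.0637}, {"pos": [-0.225, -0.075, 0], "yaw": -0.0891}, {"pos": [-0.2833, -0.095, 0], "yaw": -0.1159}, {"pos": [-0.3417, -0.115, 0], "yaw": -0.1159}, {"pos": [-0.4, -0.1333, 0], "yaw": -0.1159}, {"pos": [-0.4583, -0.1533, 0], "yaw": -0.1159}]' --aperture 0.0 --force 40

```text
time: 1.87
eef_pos: [402.1, 352.0, 231.6]
eef_rot: [0.063, 0.998, 0.0, 0.0]
force: [0.8, 1.6, -1.6]
opening: -0.002
grip_force: 0.0
```

```bash
python3 - <<'E'
from h import *
from scipy.spatial.transform import Rotation as R
s=sensors.observe();M=R.from_quat(s["eef_rot"]).as_matrix();print(M.round(3),M.T@(np.array([619.2,195.1,125])-s["eef_pos"]))
E
```

```text
[[-0.992  0.125  0.001]
 [ 0.125  0.992  0.001]
 [-0.     0.001 -1.   ]] [-234.99059895 -128.5214965   106.59194501]
```

Scaled: -235 mm / 600 = -0.3917, -225 mm / 600 = -0.375.

Request:
inch_along --increments '[{"pos": [-0.0567, -0.03, 0]}, {"pos": [-0.1133, -0.06, 0]}, {"pos": [-0.17, -0.0917, 0.0167]}, {"pos": [-0.2267, -0.1233, 0.05]}, {"pos": [-0.2833, -0.1533, 0.0917]}, {"pos": [-0.3333, -0.1833, 0.1333]}, {"pos": [-0.375, -0.2033, 0.1667]}, {"pos": [-0.3917, -0.2142, 0.1777]}]'

```text
time: 2.53
eef_pos: [618.7, 192.2, 118.8]
eef_rot: [0.065, 0.998, -0.002, -0.003]
force: [-2.0, 0.1, -0.5]
opening: -0.003
grip_force: 0.0
```

Request:
inch_along --increments '[{}, {}]'

```text
time: 2.7
eef_pos: [617.5, 196.3, 124.4]
eef_rot: [0.063, 0.998, 0.0, -0.001]
force: [0.8, 0.6, 0.6]
opening: 0.0
grip_force: 0.0
```

```bash
python3 - <<'E'
from h import *
s=sensors.observe();print(s["eef_pos"],s["force"])
E
```

```text
[617.52288421 196.28569575 124.42875961] [0.81177203 0.62269393 0.55051868]
```

Scaled: 22 mm / 600 = 0.0367, 20 mm / 600 = 0.0333.

Request:
inch_along --increments '[{"pos": [0, 0, 0.01]}, {"pos": [0, 0, 0.02]}, {"pos": [0, 0, 0.0283]}, {"pos": [0, 0, 0.0333]}, {"pos": [0, 0, 0.0367]}, {"pos": [0, 0, 0.0367]}]'

```text
time: 3.2
eef_pos: [617.3, 196.8, 102.5]
eef_rot: [0.062, 0.998, 0.0, -0.0]
force: [0.3, -0.0, -0.7]
opening: 0.002
grip_force: 0.0
```

Request:
inch_along --increments '[{"pos": [0, 0, 0.0017]}, {"pos": [0, 0, 0.0033]}, {"pos": [0, 0, 0.0033]}]'

```text
time: 3.45
eef_pos: [617.9, 196.6, 102.2]
eef_rot: [0.063, 0.998, 0.0, 0.0]
force: [-2.9, 0.5, 6.0]
opening: -0.003
grip_force: 2.5
```

Scaled: 2 mm / 600 = 0.0033, 1 mm / 600 = 0.0017.

Request:
inch_along --increments '[{"pos": [0, 0, 0.0017]}, {"pos": [0, 0, 0.0033]}, {"pos": [0, 0, 0.0033]}]'

```text
time: 3.7
eef_pos: [617.9, 196.6, 102.1]
eef_rot: [0.063, 0.998, 0.001, 0.001]
force: [-5.9, 0.0, 10.9]
opening: -0.0
grip_force: 5.5
```

Cover 1 resists with 11 N and does not move, so its bay is full. On to cover 2.

Scaled: -106 mm / 600 = -0.1767, -85 mm / 600 = -0.1417.

Request:
inch_along --increments '[{"pos": [0, 0, -0.0167]}, {"pos": [0, 0, -0.03]}, {"pos": [0, -0.0417, -0.03]}, {"pos": [0, -0.0917, -0.03]}, {"pos": [0, -0.1417, -0.03]}, {"pos": [0, -0.1767, -0.0233]}, {"pos": [0, -0.1767, -0.0133]}, {"pos": [0, -0.1767, -0.0067]}]'

```text
time: 4.37
eef_pos: [604.8, 90.0, 102.5]
eef_rot: [0.064, 0.998, 0.0, 0.0]
force: [0.6, -1.1, 1.2]
opening: 0.001
grip_force: 1.0
```

Request:
inch_along --increments '[{"pos": [0, 0, 0.0017]}, {"pos": [0, 0, 0.0033]}, {"pos": [0, 0, 0.005]}, {"pos": [0, 0, 0.005]}]'

```text
time: 4.7
eef_pos: [605.2, 90.7, 102.1]
eef_rot: [0.062, 0.998, -0.001, 0.001]
force: [-3.1, -4.8, 8.2]
opening: -0.0
grip_force: 4.4
```

Scaled: 2 mm / 600 = 0.0033, 1 mm / 600 = 0.0017.

Request:
inch_along --increments '[{"pos": [0, 0, 0.0017]}, {"pos": [0, 0, 0.0033]}, {"pos": [0, 0, 0.0033]}]'

```text
time: 4.95
eef_pos: [605.2, 90.8, 102.1]
eef_rot: [0.062, 0.998, -0.001, 0.001]
force: [-6.8, -4.7, 14.6]
opening: 0.004
grip_force: 7.5
```

Cover 2 is blocked as well. On to cover 3.

Scaled: -106 mm / 600 = -0.1767, -85 mm / 600 = -0.1417.

Request:
inch_along --increments '[{"pos": [0, 0, -0.0167]}, {"pos": [0, 0, -0.03]}, {"pos": [0, -0.0417, -0.03]}, {"pos": [0, -0.0917, -0.03]}, {"pos": [0, -0.1417, -0.03]}, {"pos": [0, -0.1767, -0.0233]}, {"pos": [0, -0.1767, -0.015]}, {"pos": [0, -0.1767, -0.0083]}]'

```text
time: 5.62
eef_pos: [591.4, -14.1, 102.3]
eef_rot: [0.064, 0.998, 0.001, -0.0]
force: [-0.8, -0.8, 1.1]
opening: -0.0
grip_force: 1.1
```

Request:
inch_along --increments '[{"pos": [0, 0, 0.0017]}, {"pos": [0, 0, 0.0033]}, {"pos": [0, 0, 0.005]}, {"pos": [0, 0, 0.005]}]'

```text
time: 5.95
eef_pos: [591.7, -13.8, 102.1]
eef_rot: [0.062, 0.998, -0.001, 0.001]
force: [-4.8, -4.7, 9.2]
opening: 0.002
grip_force: 4.7
```

Scaled: 2 mm / 600 = 0.0033, 1 mm / 600 = 0.0017.

Request:
inch_along --increments '[{"pos": [0, 0, 0.0017]}, {"pos": [0, 0, 0.0033]}, {"pos": [0, 0, 0.0033]}]'

```text
time: 6.2
eef_pos: [591.7, -13.8, 102.1]
eef_rot: [0.062, 0.998, -0.001, 0.001]
force: [-7.8, -2.9, 15.4]
opening: 0.004
grip_force: 8.0
```

Scaled: -106 mm / 600 = -0.1767, -85 mm / 600 = -0.1417.

Request:
inch_along --increments '[{"pos": [0, 0, -0.0167]}, {"pos": [0, 0, -0.03]}, {"pos": [0, -0.0417, -0.03]}, {"pos": [0, -0.0917, -0.03]}, {"pos": [0, -0.1417, -0.03]}, {"pos": [0, -0.1767, -0.0233]}, {"pos": [0, -0.1767, -0.015]}, {"pos": [0, -0.1767, -0.0083]}]'

```text
time: 6.87
eef_pos: [578.1, -119.1, 102.1]
eef_rot: [0.063, 0.998, 0.001, -0.0]
force: [-0.0, -0.5, 1.5]
opening: -0.0
grip_force: 1.1
```

Request:
inch_along --increments '[{"pos": [0, 0, 0.0017]}, {"pos": [0, 0, 0.0033]}, {"pos": [0, 0, 0.005]}, {"pos": [0, 0, 0.005]}]'

```text
time: 7.2
eef_pos: [578.1, -118.1, 99.8]
eef_rot: [0.062, 0.998, 0.0, 0.0]
force: [-1.3, 0.6, 2.2]
opening: 0.001
grip_force: 0.5
```

Scaled: 2 mm / 600 = 0.0033, 1 mm / 600 = 0.0017.

Request:
inch_along --increments '[{"pos": [0, 0, 0.0017]}, {"pos": [0, 0, 0.0033]}, {"pos": [0, 0, 0.0033]}]'

```text
time: 7.45
eef_pos: [578.1, -118.4, 97.6]
eef_rot: [0.063, 0.998, 0.001, 0.0]
force: [-0.4, 1.8, 2.4]
opening: -0.003
grip_force: 0.7
```

Cover 4 is the free one. I'll follow it down, then push rearwards.

Scaled: 38 mm / 600 = 0.0633, 35 mm / 600 = 0.0583.

Request:
inch_along --increments '[{"pos": [0, 0, 0.0083]}, {"pos": [0, 0, 0.0167]}, {"pos": [-0.0017, 0, 0.025]}, {"pos": [-0.0033, 0, 0.0333]}, {"pos": [-0.0067, 0, 0.0417]}, {"pos": [-0.01, 0, 0.05]}, {"pos": [-0.0133, 0, 0.0583]}, {"pos": [-0.0167, 0, 0.0633]}]'

```text
time: 8.12
eef_pos: [587.4, -120.6, 58.5]
eef_rot: [0.063, 0.998, 0.0, -0.001]
force: [-0.5, 0.8, 1.6]
opening: -0.004
grip_force: 1.1
```

Scaled: -20 mm / 600 = -0.0333, -16 mm / 600 = -0.0267.

Request:
inch_along --increments '[{"pos": [-0.0067, 0, 0]}, {"pos": [-0.0133, 0, 0]}, {"pos": [-0.02, 0, 0]}, {"pos": [-0.0267, 0, 0]}, {"pos": [-0.0333, 0, 0]}, {"pos": [-0.0333, 0, 0]}]'

```text
time: 8.62
eef_pos: [608.1, -123.0, 59.3]
eef_rot: [0.063, 0.998, 0.0, -0.0]
force: [-1.4, 0.3, -0.9]
opening: 0.002
grip_force: 1.0
```

Scaled: -5 mm / 600 = -0.0083, -4 mm / 600 = -0.0067.

Request:
inch_along --increments '[{"pos": [-0.0033, 0, 0]}, {"pos": [-0.0067, 0, 0]}, {"pos": [-0.0083, 0, 0]}, {"pos": [-0.0083, 0, 0]}]'

```text
time: 8.95
eef_pos: [612.4, -123.6, 59.4]
eef_rot: [0.063, 0.998, 0.0, -0.0]
force: [-3.8, 0.1, -1.0]
opening: -0.003
grip_force: 1.8
```

```bash
python3 - <<'E'
from h import *
p=eyes.get_image("scene");cv2.imwrite("pics/s2.png",cv2.resize(p["image"][150:310,120:400,::-1],None,fx=2.5,fy=2.5))
E
```

```text
(no output)
```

View pics/s2.png

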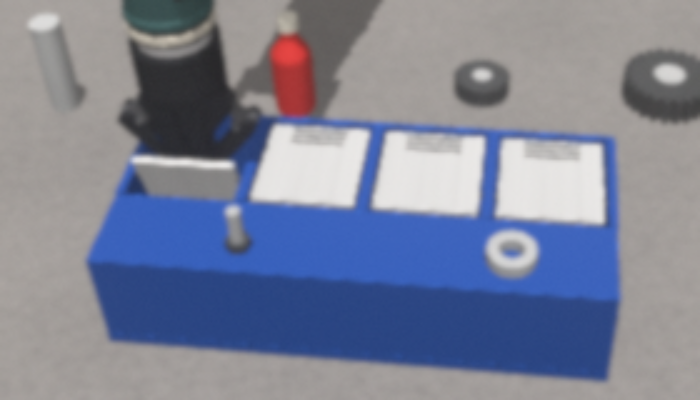

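In the crop, cover 4's rear edge stands up steeply at (185,178), and the other covers and loose parts are undisturbed. I'll back off forwards first, then go up.

Scaled: -105 mm / 600 = -0.175, -75 mm / 600 = -0.125.

Request:
inch_along --increments '[{"pos": [0.0067, 0, 0]}, {"pos": [0.015, 0, 0]}, {"pos": [0.0233, 0, 0]}, {"pos": [0.03, 0, -0.01]}, {"pos": [0.0333, 0, -0.0333]}, {"pos": [0.0333, 0, -0.075]}, {"pos": [0.0333, 0, -0.125]}, {"pos": [0.0333, 0, -0.175]}]'

```text
time: 9.67
eef_pos: [592.5, -121.1, 166.2]
eef_rot: [0.063, 0.998, 0.0, 0.0]
force: [0.9, -0.0, 0.2]
opening: -0.004
grip_force: 0.0
```

Request:
inch_along --increments '[{"pos": [0, 0, -0.0417]}, {"pos": [0, 0, -0.0833]}, {"pos": [0, 0, -0.1167]}, {"pos": [0, 0, -0.1167]}, {"pos": [0, 0, -0.1167]}]'

```text
time: 10.08
eef_pos: [593.6, -121.4, 237.5]
eef_rot: [0.063, 0.998, -0.001, 0.003]
force: [-0.1, 0.3, -0.7]
opening: -0.002
grip_force: 0.0
```

```bash
python3 - <<'E'
from h import *
p=eyes.get_image("scene");cv2.imwrite("pics/s3.png",cv2.resize(p["image"][130:310,120:440,::-1],None,fx=2.5,fy=2.5))
E
```

```text
(no output)
```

View pics/s3.png

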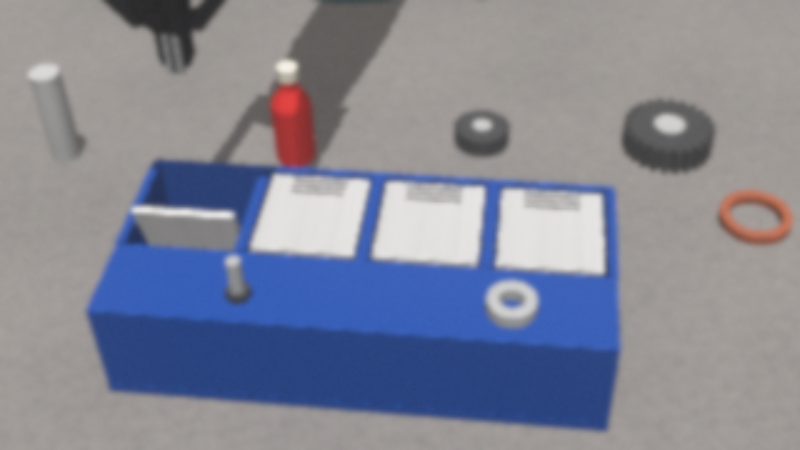

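Cover 4 stands open at (185,228), the other three covers are shut, and the arm is clear.

```bash
python3 -c "
from bench import ctrl;print(ctrl.hand_in())"
```

```text
the job is handed in; nothing more can be done
None
```

Cover 4 was the one that rocked; I pushed it open to about 1.2 rad (estimated from the fingertip position), it stayed open after the arm withdrew, covers 1 to 3 are shut, no loose part looked disturbed in the last picture, and the job is handed in (no verdict was returned).

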